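Scoop coax adapters into the kit tin

TASK

With the scoop, pick up at least three of the four brass adapters from the sloped steel tray in one scoopful and tip them into the round tin; any left over may stay in the tray, but none may end up anywhere else. Then stand the empty scoop flat on its rubber mat again and let go. Never touch the adapters with the gripper, and leave the tin, the square box and the other things on the bench where they stand.

Things in the scene. Friction and masses are not known exactly. Their poses are not given: they have to be found in the camera images.
- tray: Fixed steel tray, 253 long (x) x 114 wide (y). Origin: centre of its underside, z up. Floor 3 thick; inside width 106 (y -53 to 53). Side walls 40 high, 4 thick; the -x end wall is 25 high, inner face at x = -122.5. At the +x end a 45 degree ramp rises from x = 98 at floor height to x = 122.5, 27.5 high, where it meets a 50 high upright end wall. The adapters lie on its flat floor.
- ramp_foot (a point): Middle of the foot of the tray's ramp, on the inner floor (tray x = 98, y = 0, 3 above the bench). Axes as the tray's. The adapters lie from about 110 to 10 mm behind it (-x), leaving room for the scoop behind them; driven towards the ramp, they ride up it and into the scoop.
- scoop: Loose aluminium hand scoop, 220 g, standing flat on the mat. Origin: centre of the pan's underside; x forward to the open lip, y left, z up. Pan 96 long (x -48 to 48) x 92 wide outside; floor 2 thick; side and back walls 2.5 to 3 thick, 36 high at the back, falling to 14 at the lip. A black upright handle stands behind the back wall.
- scoop_grip (a point): Middle of the scoop's handle: x = -82, y = 0, z = 95 in the scoop's frame; axes as the scoop's. The handle is a straight bar 22 (fore and aft) x 18 (across, y) x 60 long on a flat stem, leaning 20 degrees from z towards -x; its top is at x = -92, z = 123. Fingers can close on it along y, pointing down the handle.
- scoop_lip (a point): Middle of the scoop's front lip, on the underside (scoop x = 48, y = 0, z = 0). Axes as the scoop's.
- mat: Fixed black rubber mat, 200 (x) x 150 (y) x 3 thick, on which the scoop stands. Origin: centre of its underside.
- tin: Loose open round aluminium tin, 120 outside diameter, 70 high, wall 3, floor 4 thick, 600 g: the target. Origin: centre of its underside.
- tin_rim (a point): Centre of the round tin's mouth, 70 above its underside.
- adapter0: One of four identical brass coax adapters: a fat barrel 24 in diameter and 38 long with tapered ends, 50 g, lying on its side. Origin at its centre; x along its length.
- adapter1: A coax adapter like adapter0.
- adapter2: A coax adapter like adapter0.
- adapter3: A coax adapter like adapter0.
- square_box: Loose open square aluminium box, 115 x 115 x 60 high; not the target. Origin: centre of its underside.
- spray_can: Spray can, 58 diameter, 170 high, standing; a bystander. Origin: centre of its underside.
- screwdriver: Screwdriver, 190 long, lying along its x; a bystander.
- multimeter: Hand multimeter, 150 x 78 x 34, lying flat; a bystander. Origin: centre of its underside.
- jar: Amber jar, 60 diameter, 75 high, standing; a bystander. Origin: centre of its underside.
- microphone: Hand microphone, 95 x 58 x 36, lying; a bystander. Origin: centre of its underside.
- wrench: Wrench, 170 long, lying along its x; a bystander.
Things that resemble listed ones, but are neither listed nor needed, are in the scene too. Several things have the shape of the mat; the one meant has the colours described above.

How it is judged:
By the outcome, as a careful person would: the job done as asked, in the order asked, and still so for the second after the job is handed in, with the robot touching nothing.
It also fails if it takes over 61 s, if anything falls off the work surface, if the arm or the gripper's body presses on something with over 40 N, if the wrist force passes 120 N, or if a joint passes its speed limit or range.

ROBOT

A 6-joint arm with a two-finger parallel gripper is mounted at the origin on the work surface. World frame = base frame: x ahead of the robot, y to its left, z up, the work surface at z = 0. Lengths are in m, angles in rad, forces in N, time in s.
With the tool pointing down it reaches from about 0.4 to 0.825 m from the base axis. Payload 7 kg.
Tool frame: the origin (TCP) lies between the finger pads; the fingertips stand 11 mm ahead of it and the grasp point (between the pads) lies 8 mm behind it (arm.tips_ahead is the distance from the TCP to the fingertips, in m); z points along the fingers, x is the direction in which the jaws open and shut, and the axes are right-handed (so a half turn about z gives the same grasp; the last joint's range is limited). The gripper opens to 88 mm and grips with 3 to 60 N. Pads are 19 mm wide; open, the fingers measure 130 mm over their backs; the gripper's body (78 mm by 193 mm) begins 47 mm behind the grasp point.
Start: joints at [1.59, 0.359, 0.012, 0, -1.224, -0.288], TCP at [0.179, 0.651, 0.238] pointing down, gripper open.
Joint ranges: [-3.07, 3.07], [-1.43, 2.12], [-1.02, 1.25], [-3.03, 1.67], [-3.05, -0], [-3.03, 3.03]. Speed limits (rad/s): [2.39, 2.39, 3.01, 3.14, 3.14, 3.14].

INTERFACE

Orientations are given as [roll, pitch, yaw] about the fixed x, y, z axes, in that order (R = Rz(yaw) Ry(pitch) Rx(roll)).
In Python, from station import arm, optics, finder gives the robot as it stands. The module is installed in compiled form; this text tells all that it offers.
- The arm moves only by the tool apply_moves, never from a script. Its argument "increments" is one flat list of numbers, 6 for each row, row after row: the shift along the world's x, y, z in m, then the turn, a rotation vector about the world's x, y, z in rad. In form: [tx, ty, tz, rx, ry, rz, tx, ty, tz, rx, ry, rz, ...]. A call has 1 to 20 rows; each row shifts and turns the pose as measured when the row begins; what a row does not reach is not made up. A row lasts 1/12 s, in which the tool goes at most 41.7 mm and 7.16 degrees, less where a joint would pass 70% of its speed; a pose out of reach is approached as far as the arm can. A call with a gripper value outside its range is refused whole. "hand" is the closure, from 0 (fully open) to 1 (shut), set as the call begins (left out, the last holds). The fingers move at their own pace and stop on an object; "force" is the grip in N (left out, the last holds). Time passes only in rows, so rows that do not move let the fingers close. It gives the time, the measured TCP pose, the force and the opening at its end, in the units of the state.
- arm.get_state(): the state, without advancing time (a new reading comes with each control period).
- optics.grab_frame(name): name is "scene" or "top"; returns the picture (420x560x3 uint8, red, green, blue); there is no depth.
- optics.camera_model(name): a dict with "fx", "fy", "cx", "cy" (pixels), "dist_coeffs" ([k1, k2, p1, p2, k3] as OpenCV has them; the pictures are not rectified), "world_to_cam" (4x4, takes a point from world to camera coordinates). Camera axes: x right, y up, looking along -z (the intrinsics and any distortion apply to the point x, -y, -z); pixel columns grow to the right and rows downward; lengths in m; the calibration is good to about 2 mm. A picture is of the moment at which its call begins. camera_model takes no time and is no camera call.
- arm.job_done(): hands the job in, once; it reports no verdict.
Trained networks look in the newest picture that a camera, given by its name, has taken for a name from the list of things; names that differ only in an ending like _2 or _b are one class to them, and where a whole thing is asked for, a point or a joint stands for the part that bears it (a point fixed in the world has none). Each returns a list of dicts, best first, with "conf" (0 to 1); they miss things now and then, are a little off and sometimes report something else, mostly with a low value. They report only what shows in the picture. A call takes as long as a camera call. They do not tell look-alikes from the thing itself.
- finder.find_in(camera, name): "box" ([left, top, right, bottom] in pixels, round what is visible of it).
- finder.landmark_of(camera, name): "point" ([column, row] in pixels: a listed point, or the origin of a listed thing).
The state is a dict: "t": time; "q": joint angles; "qd": joint speeds; "joint_efforts": joint torques, N m; "eef_pos": TCP position; "ee_rot": TCP orientation; "force": force on the tool from outside, world axes, zero at the start; "moment": the same for the moment, N m; "width": finger opening in m.
Only numpy, scipy, OpenCV 4.12 (cv2) and the standard library are available. Lean on these libraries where they do the work, as an engineer would, in place of code of your own. Each camera call takes 0.05 s, during which the arm holds its last target. There are 200 camera calls.

## Working session

There is one attempt and no reset: what is moved stays moved. The work goes in short steps, Python scripts to look and compute and a tool call to move; the robot and the scene stay as the last step left them, time stands still between calls to the robot, and variables do not carry over. Pictures are saved under pics/ and viewed, about 8 in all and at most 12, crops included, and the job is handed in when it is done.

Besides the shell and the picture viewer there is one more tool, called after "Call:" by a JSON object that holds its "name" and its "arguments", one argument or row to a line. apply_moves: Moves the arm, as the interface text tells. Its arguments: {"type":"object","properties":{"increments":{"type":"array"},"hand":{"type":"number"},"force":{"type":"number"}},"required":["increments"]}

```bash
mkdir -p pics
cat > h.py <<'E'
import numpy as np, cv2
from station import arm, optics, finder
def ray(cam,px):
    m=optics.camera_model(cam);K=np.array([[m['fx'],0,m['cx']],[0,m['fy'],m['cy']],[0,0,1.]])
    u=cv2.undistortPoints(np.array([[px]],float),K,np.array(m['dist_coeffs'],float))[0,0]
    T=np.array(m['world_to_cam']);R=T[:3,:3]
    d=R.T@np.array([u[0],-u[1],-1.]);return -R.T@T[:3,3],d
def onz(cam,px,z):
    o,d=ray(cam,px);return o+d*(z-o[2])/d[2]
def tri(c1,p1,c2,p2):
    o1,d1=ray(c1,p1);o2,d2=ray(c2,p2)
    A=np.stack([d1,-d2],1);s=np.linalg.lstsq(A,o2-o1,rcond=None)[0]
    a=o1+s[0]*d1;b=o2+s[1]*d2;return (a+b)/2,np.linalg.norm(a-b)
def proj(cam,P):
    m=optics.camera_model(cam);K=np.array([[m['fx'],0,m['cx']],[0,m['fy'],m['cy']],[0,0,1.]])
    T=np.array(m['world_to_cam']);P=np.atleast_2d(P)@T[:3,:3].T+T[:3,3]
    return cv2.projectPoints(P*[1,-1,-1],np.zeros(3),np.zeros(3),K,np.array(m['dist_coeffs'],float))[0][:,0]
def save(cam,name,crop=None,s=1):
    f=optics.grab_frame(cam)
    if crop: f=f[crop[1]:crop[3],crop[0]:crop[2]]
    f=cv2.resize(f,None,fx=s,fy=s,interpolation=cv2.INTER_CUBIC)
    cv2.imwrite('pics/'+name,f[:,:,::-1])
E
python3 - <<'E'
from h import *
for c in ['scene','top']:
    save(c,c+'0.png',s=1.4)
    m=optics.camera_model(c);T=np.array(m['world_to_cam']);print(c,m['fx'],m['cx'],m['cy'],-T[:3,:3].T@T[:3,3])
    for n in ['tray','ramp_foot','scoop','scoop_grip','scoop_lip','mat','tin','tin_rim','square_box','adapter0']:
        print(n,[(np.round(d['point']).tolist(),round(d['conf'],2)) for d in finder.landmark_of(c,n)][:5])
print(arm.get_state())
E
```

```text
scene 395.7763408894936 285.78715307433214 208.8638273398896 [ 1.24333569 -0.46876287  0.77038378]
tray [([390.0, 202.0], 0.72)]
ramp_foot [([416.0, 195.0], 0.93)]
scoop [([246.0, 258.0], 0.67)]
scoop_grip [([215.0, 246.0], 0.94)]
scoop_lip [([259.0, 254.0], 0.88)]
mat [([172.0, 200.0], 0.94), ([120.0, 270.0], 0.65), ([235.0, 260.0], 0.62)]
tin [([306.0, 210.0], 0.93)]
tin_rim [([309.0, 192.0], 0.93)]
square_box [([341.0, 252.0], 0.74)]
adapter0 [([389.0, 196.0], 0.61), ([412.0, 202.0], 0.59), ([400.0, 204.0], 0.45), ([268.0, 324.0], 0.44), ([409.0, 195.0], 0.4)]
top 420.69569384796245 282.91147016085193 215.50724789910976 [ 0.36331435 -0.06765369  1.13392368]
tray []
ramp_foot [([125.0, 200.0], 0.75)]
scoop [([344.0, 206.0], 0.86)]
scoop_grip [([374.0, 192.0], 0.62)]
scoop_lip [([323.0, 211.0], 0.89)]
mat [([379.0, 339.0], 0.82), ([454.0, 249.0], 0.8), ([351.0, 205.0], 0.69)]
tin [([248.0, 246.0], 0.63)]
tin_rim [([248.0, 241.0], 0.86)]
square_box [([249.0, 243.0], 0.63), ([255.0, 174.0], 0.62)]
adapter0 [([135.0, 210.0], 0.62), ([142.0, 191.0], 0.53), ([159.0, 196.0], 0.52), ([155.0, 213.0], 0.43)]
{'t': 1.1, 'q': array([ 1.59009523e+00,  3.58586494e-01,  1.19082835e-02,  7.31254641e-06,
       -1.22412559e+00, -2.88104864e-01]), 'qd': array([ 0.00032571, -0.00252137, -0.00248741,  0.00054101, -0.00053655,
       -0.00086906]), 'joint_efforts': array([-5.48911084e-04, -5.82393122e+01,  2.93294138e+01,  7.00259060e+00,
        1.23819918e-02, -2.48274353e-05]), 'eef_pos': array([0.17927832, 0.65072953, 0.23757491]), 'ee_rot': array([-3.14158394e+00, -5.21230194e-06, -1.83959980e+00]), 'force': array([-0.07423893,  0.48572537,  0.22986209]), 'moment': array([-0.02120899, -0.0266342 ,  0.01930164]), 'width': 0.08772614862692023}
```

View pics/scene0.png

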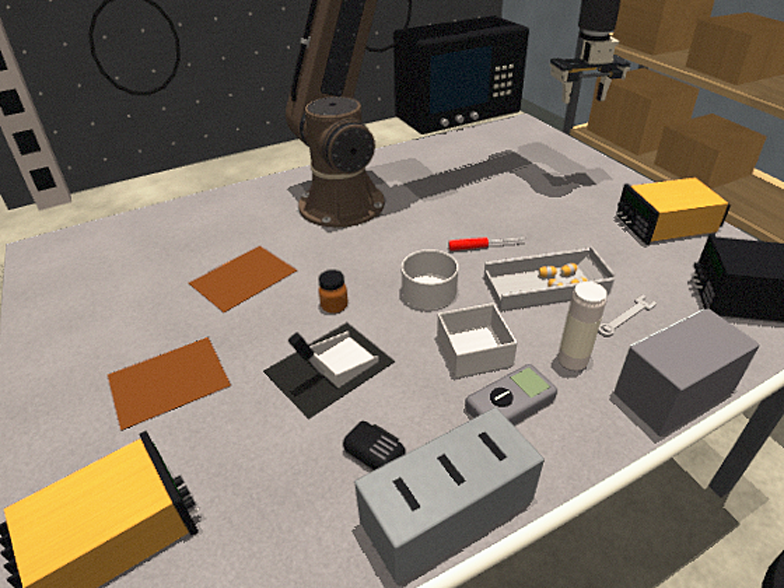

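View pics/top0.png

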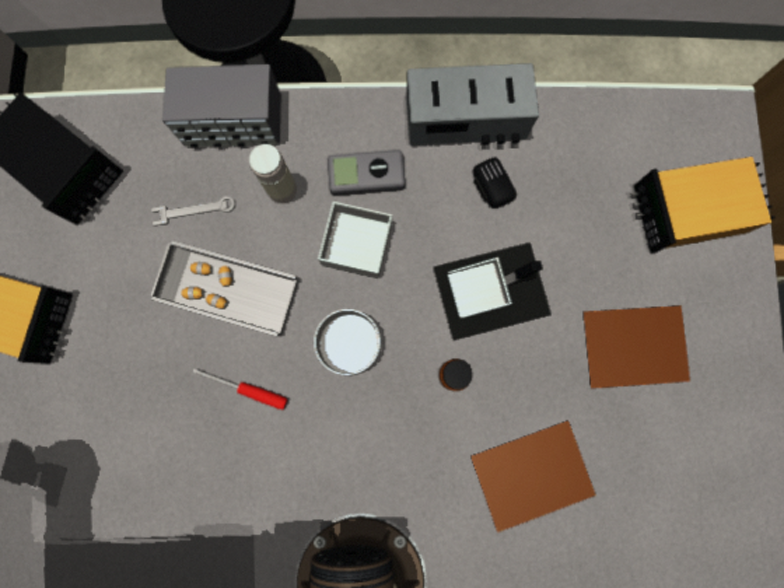

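The top view looks along -z with image up = world +x. The black mat carrying the scoop is at about (351,205) in native pixels. The brown mats at (379,339) and (454,249) are decoys. The round tin is at (248,243) and the square box at (255,172). The tray is at about (160,205), with its ramp at the left end. I'll confirm with one enlarged crop.

Run:
```python
from h import *
f=optics.grab_frame('top')
a=cv2.resize(f[165:245,100:220],None,fx=6,fy=6,interpolation=cv2.INTER_CUBIC)
b=cv2.resize(f[165:245,300:400],None,fx=7.5,fy=7.5,interpolation=cv2.INTER_CUBIC)
cv2.imwrite('pics/tray.png',a[:,:,::-1]);cv2.imwrite('pics/scoop.png',b[:,:,::-1])
```

```text
(no output)
```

View pics/tray.png

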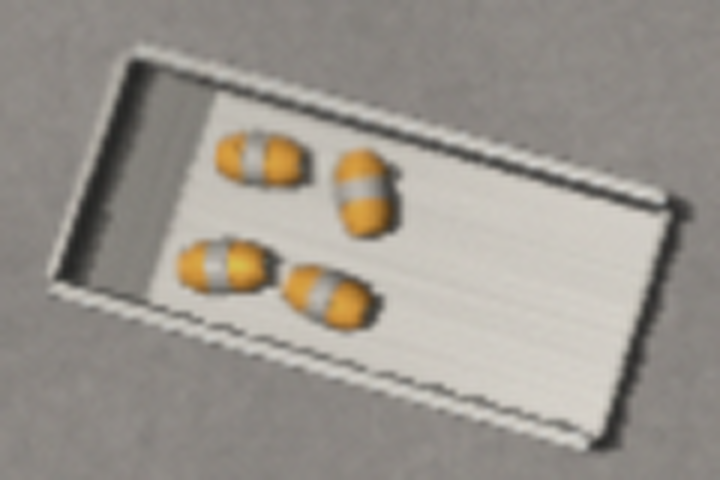

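View pics/scoop.png

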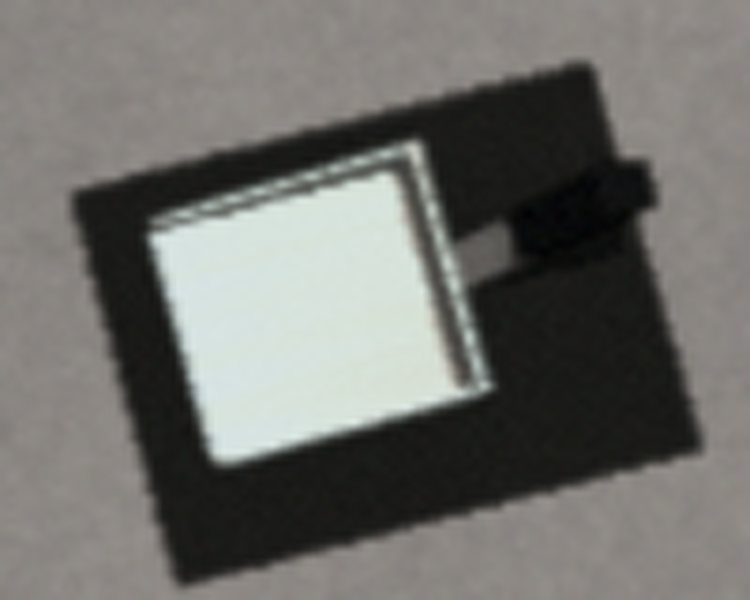

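The tray ramp is at the left (image) end and the four brass adapters are just to its right. The scoop's lip points left and its handle right, on the black mat. Next I fit the planar poses from the corners read off the crops.

```bash
cat > fit.py <<'E'
from h import *
from scipy.optimize import least_squares
def fit(pts,uv,z0,cam='top',g=(0.5,0,1.5)):
    pts=np.array(pts,float)/1000;uv=np.array(uv,float)
    def W(p):
        c,s=np.cos(p[2]),np.sin(p[2]);return np.c_[p[0]+c*pts[:,0]-s*pts[:,1],p[1]+s*pts[:,0]+c*pts[:,1],pts[:,2]+z0]
    r=least_squares(lambda p:(proj(cam,W(p))-uv).ravel(),g)
    return r.x,np.abs(r.fun).round(1)
E
python3 - <<'E'
from fit import *
cr=lambda L,s,o:[((u+.5)/s-.5+o[0],(v+.5)/s-.5+o[1]) for u,v in L]
t=fit([(126.5,-57,50),(126.5,57,50),(-126.5,-57,40),(-126.5,57,40)],cr([(133,45),(50,287),(675,195),(590,450)],6,(100,165)),0)
print('tray',t)
print('mat',fit([(100,-75,3),(-100,-75,3),(-100,75,3),(100,75,3)],cr([(75,190),(590,62),(703,450),(182,583)],7.5,(300,165)),0))
print('scoop',fit([(48,-46,14),(48,46,14),(-48,-46,36),(-48,46,36)],cr([(150,228),(215,465),(420,140),(492,388)],7.5,(300,165)),0.003))
p=t[0];c,s=np.cos(p[2]),np.sin(p[2])
for a in [(260,158),(366,193),(222,266),(330,297)]:
    w=onz('top',cr([a],6,(100,165))[0],.015)[:2]-p[:2]; print('adapter in tray',np.round([c*w[0]+s*w[1],-s*w[0]+c*w[1]],3))
print('lip',tri('scene',(259,254),'top',(323,211)),'grip',tri('scene',(215,246),'top',(374,192)))
print('rampfoot',tri('scene',(416,195),'top',(125,200)),'tin rim',tri('scene',(309,192),'top',(248,241)))
for n in ['tin_rim','scoop_lip','ramp_foot']:print(n,finder.landmark_of('top',n)[0])
print(onz('top',(248,241),.07), 'can',onz('top',(265/1.4,160/1.4),.17),'box',onz('top',(355/1.4,243/1.4),.05),'jar',onz('top',(456/1.4,373/1.4),.075))
E
```

```text
tray (array([0.54488462, 0.25344185, 1.28035911]), array([0.3, 0.3, 0.3, 0.1, 0.3, 0.8, 0.9, 0.4]))
mat (array([ 0.54003614, -0.25917734,  1.80827709]), array([0.5, 0.1, 0.5, 0.4, 0.7, 0. , 0.6, 0.5]))
scoop (array([ 0.54153475, -0.2298341 ,  1.82066446]), array([0.1, 0.8, 0.7, 0.3, 0.5, 0.3, 0.3, 0.3]))
adapter in tray [ 0.067 -0.027]
adapter in tray [ 0.014 -0.025]
adapter in tray [0.068 0.025]
adapter in tray [0.015 0.025]
lip (array([ 0.53257934, -0.18463867, -0.01735849]), np.float64(0.003140475076699329)) grip (array([ 0.56184574, -0.30556093,  0.09736985]), np.float64(0.008106754141966458))
rampfoot (array([0.56338611, 0.35636877, 0.00670013]), np.float64(0.011573364391590627)) tin rim (array([0.44713546, 0.01987693, 0.06400508]), np.float64(0.004207908540451925))
tin_rim {'point': [126.7, 196.6], 'conf': 0.53}
scoop_lip {'point': [322.2, 211.4], 'conf': 0.69}
ramp_foot {'point': [126.4, 197.7], 'conf': 0.7}
[0.44570258 0.0175159  0.07      ] can [0.74531955 0.1516886  0.17      ] box [0.62526594 0.00433473 0.05      ] jar [ 0.37917822 -0.17735416  0.075     ]
```

```bash
cat > plan.py <<'E'
from h import *
from scipy.spatial.transform import Rotation as Ro
GRIP=np.array([-.082,0,.095]); a=np.radians(20)
Rst=np.array([[0,1,0],[1,0,0],[0,0,-1.]]).T   # tool x=scoop y, tool y=scoop x, z down
Rst=Ro.from_euler('y',-a).as_matrix()@np.column_stack([[0,1,0],[1,0,0],[0,0,-1]])
def tool_of(ref,at,yaw,pitch,back=0.0):
    "TCP pose with scoop point ref (scoop frame) at world 'at', nose-down pitch in deg"
    Rs=(Ro.from_euler('z',yaw)*Ro.from_euler('y',np.radians(pitch))).as_matrix()
    R=Rs@Rst; o=np.array(at)-Rs@np.array(ref)
    return o+Rs@GRIP+R[:,2]*(.008-back),R
def delta(P,R,s=None):
    s=s or arm.get_state(); Rc=Ro.from_euler('xyz',s['ee_rot']).as_matrix()
    d=P-s['eef_pos'];r=Ro.from_matrix(R@Rc.T).as_rotvec()
    print('t %.2f'%s['t'],'target',P.round(4),'d',d.round(4),'rot',r.round(4),'rows>=',int(np.ceil(max(np.linalg.norm(d)/.0417,np.linalg.norm(r)/.125))),'F',s['force'].round(1),'w %.4f'%s['width'],'q',s['q'].round(2))
LIP=(.048,0,0);ORG=(0,0,0)
MAT=(.5415,-.2298,.003);MYAW=1.815
TR=np.array([.5449,.2534]);TY=1.2804
def tray(x,y,z):
    c,s=np.cos(TY),np.sin(TY);return [TR[0]+c*x-s*y,TR[1]+s*x+c*y,z]
E
python3 - <<'E'
from plan import *
delta(*tool_of(ORG,MAT,MYAW,0,back=.10))
delta(*tool_of(ORG,MAT,MYAW,0,back=.0))
E
```

```text
t 1.30 target [ 0.5689 -0.3399  0.1845] d [ 0.3897 -0.9906 -0.0531] rot [ 0.2618  0.2554 -1.0466] rows>= 26 F [ 0.3  0.7 -0.2] w 0.0879 q [ 1.59  0.36  0.01  0.   -1.22 -0.29]
t 1.30 target [ 0.5607 -0.3067  0.0905] d [ 0.3814 -0.9574 -0.1471] rot [ 0.2618  0.2554 -1.0466] rows>= 25 F [ 0.3  0.7 -0.2] w 0.0879 q [ 1.59  0.36  0.01  0.   -1.22 -0.29]
```

Call:
{"name": "apply_moves", "arguments": {
  "increments": [0.03, -0.025, 0.004, 0.0087, 0.0085, -0.0349, 0.03, -0.025, 0.004, 0.0087, 0.0085, -0.0349, 0.03, -0.025, 0.004, 0.0087, 0.0085, -0.0349, 0.03, -0.025, 0.004, 0.0087, 0.0085, -0.0349, 0.03, -0.025, 0.004, 0.0087, 0.0085, -0.0349, 0.03, -0.025, 0.004, 0.0087, 0.0085, -0.0349, 0.03, -0.025, 0.004, 0.0087, 0.0085, -0.0349, 0.03, -0.025, 0.004, 0.0087, 0.0085, -0.0349, 0.03, -0.025, 0.004, 0.0087, 0.0085, -0.0349, 0.03, -0.025, 0.004, 0.0087, 0.0085, -0.0349, 0.009, -0.039, 0, 0.0087, 0.0085, -0.0349, 0.009, -0.039, 0, 0.0087, 0.0085, -0.0349, 0.009, -0.039, 0, 0.0087, 0.0085, -0.0349, 0.009, -0.039, 0, 0.0087, 0.0085, -0.0349, 0.009, -0.039, 0, 0.0087, 0.0085, -0.0349, 0.009, -0.039, 0, 0.0087, 0.0085, -0.0349, 0.009, -0.039, 0, 0.0087, 0.0085, -0.0349, 0.009, -0.039, 0, 0.0087, 0.0085, -0.0349, 0.009, -0.039, 0, 0.0087, 0.0085, -0.0349, 0.009, -0.039, 0, 0.0087, 0.0085, -0.0349],
  "hand": 0
}}

```text
t: 2.97
eef_pos: [0.578, -0.0115, 0.2799]
ee_rot: [2.9, 0.05, -2.565]
force: [1.2, -0.3, -0.1]
width: 0.0876
```

Run:
```python
from plan import *
delta(*tool_of(ORG,MAT,MYAW,0,back=.10))
```

```text
t 2.97 target [ 0.5689 -0.3399  0.1845] d [-0.009  -0.3284 -0.0955] rot [ 0.079   0.0895 -0.3294] rows>= 9 F [ 1.2 -0.3 -0.1] w 0.0876 q [ 0.15  0.25  0.03 -0.24 -1.41  0.48]
```

Call:
{"name": "apply_moves", "arguments": {
  "increments": [-0.001, -0.033, -0.006, 0.0079, 0.009, -0.033, -0.001, -0.033, -0.006, 0.0079, 0.009, -0.033, -0.001, -0.033, -0.006, 0.0079, 0.009, -0.033, -0.001, -0.033, -0.009, 0.0079, 0.009, -0.033, -0.001, -0.033, -0.009, 0.0079, 0.009, -0.033, -0.001, -0.033, -0.009, 0.0079, 0.009, -0.033, -0.001, -0.033, -0.009, 0.0079, 0.009, -0.033, -0.001, -0.033, -0.012, 0.0079, 0.009, -0.033, -0.001, -0.033, -0.012, 0.0079, 0.009, -0.033, -0.001, -0.033, -0.012, 0.0079, 0.009, -0.033, 0, 0, 0, 0, 0, 0, 0, 0, 0, 0, 0, 0]
}}

```text
t: 3.97
eef_pos: [0.5656, -0.3683, 0.1839]
ee_rot: [2.789, -0.003, -2.926]
force: [0.9, -0.0, 0.4]
width: 0.0879
```

Run:
```python
from plan import *
delta(*tool_of(ORG,MAT,MYAW,0,back=.10))
delta(*tool_of(ORG,MAT,MYAW,0,back=.0))
f=optics.grab_frame('scene')
cv2.imwrite('pics/pre.png',cv2.resize(f[120:300,140:380],None,fx=3.2,fy=3.2,interpolation=cv2.INTER_CUBIC)[:,:,::-1])
```

```text
t 3.97 target [ 0.5689 -0.3399  0.1845] d [0.0034 0.0284 0.0006] rot [-0.0026 -0.0037  0.0289] rows>= 1 F [ 0.9 -0.   0.4] w 0.0879 q [-0.45  0.56  0.27 -0.27 -1.51  0.71]
t 3.97 target [ 0.5607 -0.3067  0.0905] d [-0.0049  0.0616 -0.0934] rot [-0.0026 -0.0037  0.0289] rows>= 3 F [ 0.9 -0.   0.4] w 0.0879 q [-0.45  0.56  0.27 -0.27 -1.51  0.71]
```

View pics/pre.png

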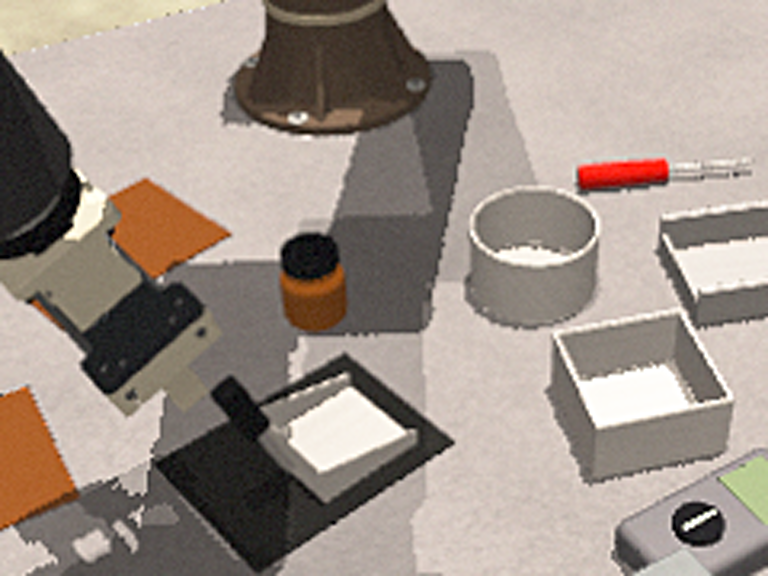

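The gripper is lined up with the black handle at crop pixel (240,405). I'll correct the small overshoot, then descend along the handle.

Call:
{"name": "apply_moves", "arguments": {
  "increments": [0.0015, 0.014, 0, -0.001, -0.002, 0.015, 0.0005, 0.007, 0, -0.001, -0.001, 0.007, 0, 0, 0, 0, 0, 0, -0.001, 0.004, -0.01, 0, 0, 0, -0.001, 0.004, -0.01, 0, 0, 0, -0.001, 0.004, -0.01, 0, 0, 0, 0, 0, 0, 0, 0, 0, 0, 0, 0, 0, 0, 0]
}}

```text
t: 4.68
eef_pos: [0.5655, -0.327, 0.1535]
ee_rot: [2.794, 0.002, -2.895]
force: [-0.0, 0.0, 0.5]
width: 0.0876
```

Run:
```python
from plan import *
delta(*tool_of(ORG,MAT,MYAW,0,back=.06))
delta(*tool_of(ORG,MAT,MYAW,0,back=.0))
```

```text
t 4.68 target [ 0.5656 -0.3266  0.1469] d [ 0.0002  0.0004 -0.0066] rot [ 0.0009  0.0026 -0.0022] rows>= 1 F [-0.   0.   0.5] w 0.0876 q [-0.4   0.54  0.17 -0.28 -1.42  0.72]
t 4.68 target [ 0.5607 -0.3067  0.0905] d [-0.0048  0.0203 -0.063 ] rot [ 0.0009  0.0026 -0.0022] rows>= 2 F [-0.   0.   0.5] w 0.0876 q [-0.4   0.54  0.17 -0.28 -1.42  0.72]
```

Call:
{"name": "apply_moves", "arguments": {
  "increments": [-0.001, 0.004, -0.0125, 0, 0, 0, -0.001, 0.004, -0.0125, 0, 0, 0, -0.001, 0.004, -0.0125, 0, 0, 0, -0.001, 0.004, -0.0125, 0, 0, 0, -0.0005, 0.002, -0.006, 0, 0, 0, 0, 0, 0, 0, 0, 0, 0, 0, 0, 0, 0, 0]
}}

```text
t: 5.27
eef_pos: [0.5611, -0.3097, 0.0961]
ee_rot: [2.796, 0.003, -2.895]
force: [0.5, 0.8, -0.2]
width: 0.0877
```

Run:
```python
from plan import *
delta(*tool_of(ORG,MAT,MYAW,0,back=.0))
save('top','grasp.png',(330,150,430,225),7.5)
```

```text
t 5.27 target [ 0.5607 -0.3067  0.0905] d [-0.0004  0.003  -0.0056] rot [ 0.0029  0.0035 -0.002 ] rows>= 1 F [ 0.5  0.8 -0.2] w 0.0877 q [-0.38  0.57  0.08 -0.29 -1.3   0.73]
```

View pics/grasp.png

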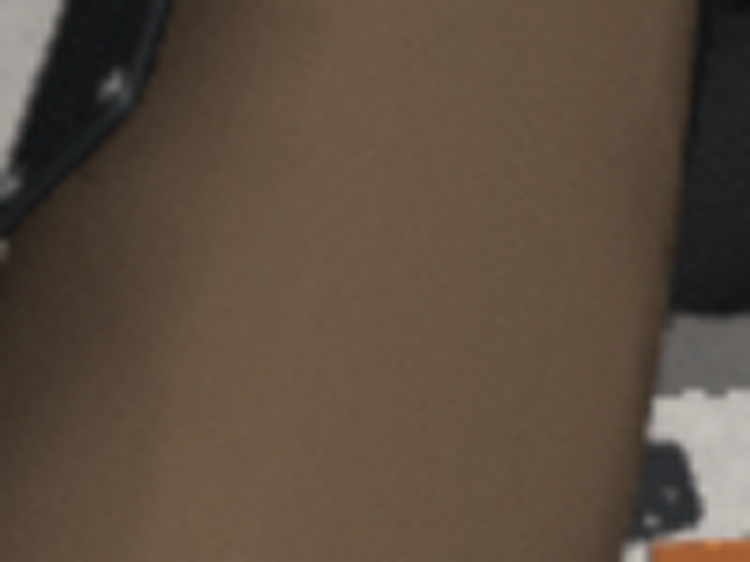

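The arm blocks the top view here. The numbers agree, so I'll close, gently first.

Call:
{"name": "apply_moves", "arguments": {
  "increments": [-0.0004, 0.003, -0.0055, 0.0029, 0.0035, -0.002, 0, 0, 0, 0, 0, 0, 0, 0, 0, 0, 0, 0, 0, 0, 0, 0, 0, 0, 0, 0, 0, 0, 0, 0, 0, 0, 0, 0, 0, 0, 0, 0, 0, 0, 0, 0, 0, 0, 0, 0, 0, 0],
  "hand": 1,
  "force": 20
}}

```text
t: 5.98
eef_pos: [0.5622, -0.3082, 0.0932]
ee_rot: [2.796, 0.004, -2.898]
force: [0.2, 0.6, -0.7]
width: 0.0398
```

Call:
{"name": "apply_moves", "arguments": {
  "increments": [0, 0, 0, 0, 0, 0, 0, 0, 0, 0, 0, 0, 0, 0, 0, 0, 0, 0, 0, 0, 0, 0, 0, 0],
  "hand": 1,
  "force": 60
}}

```text
t: 6.32
eef_pos: [0.5623, -0.3083, 0.0935]
ee_rot: [2.796, 0.004, -2.898]
force: [0.3, -0.4, 0.3]
width: 0.0176
```

Run:
```python
from plan import *
delta(*tool_of(ORG,MAT,MYAW,0,back=.0))
print(finder.landmark_of('scene','scoop_lip'),proj('scene',[[*(np.array(tool_of(LIP,[0,0,0],0,0)[0])*0+[.5415+.048*np.cos(1.815),-.2298+.048*np.sin(1.815),.003])]]))
```

```text
t 6.32 target [ 0.5607 -0.3067  0.0905] d [-0.0016  0.0015 -0.003 ] rot [0.0023 0.0045 0.0008] rows>= 1 F [ 0.3 -0.4  0.3] w 0.0176 q [-0.37  0.57  0.08 -0.29 -1.3   0.73]
[{'point': [257.2, 250.1], 'conf': 0.73}] [[259.17918529 247.9657089 ]]
```

Call:
{"name": "apply_moves", "arguments": {
  "increments": [0, 0, 0.005, 0, 0, 0, 0, 0, 0.01, 0, 0, 0, 0, 0, 0.016, 0, 0, 0, 0, 0, 0.02, 0, 0, 0, 0, 0, 0.02, 0, 0, 0, 0, 0, 0.02, 0, 0, 0, 0, 0, 0.016, 0, 0, 0, 0, 0, 0.01, 0, 0, 0, 0, 0, 0.005, 0, 0, 0, 0, 0, 0, 0, 0, 0]
}}

```text
t: 7.2
eef_pos: [0.5603, -0.308, 0.2241]
ee_rot: [2.796, 0.001, -2.899]
force: [0.5, -0.4, -1.1]
width: 0.0176
```

```bash
sed -i 's/back=0.0)/back=0.003)/' plan.py
python3 - <<'E'
from plan import *
delta(*tool_of(LIP,tray(-.012,-.0025,.125),TY,0))
delta(*tool_of(LIP,tray(-.012,-.0025,.004),TY,0))
save('scene','lift.png',(140,140,380,300),3.2)
E
```

```text
t 7.20 target [0.5071 0.1183 0.2153] d [-0.0532  0.4262 -0.0088] rot [ 0.0033  0.0013 -0.5333] rows>= 11 F [ 0.5 -0.4 -1.1] w 0.0176 q [-0.37  0.47  0.21 -0.28 -1.53  0.66]
t 7.20 target [0.5071 0.1183 0.0943] d [-0.0532  0.4262 -0.1298] rot [ 0.0033  0.0013 -0.5333] rows>= 11 F [ 0.5 -0.4 -1.1] w 0.0176 q [-0.37  0.47  0.21 -0.28 -1.53  0.66]
```

View pics/lift.png

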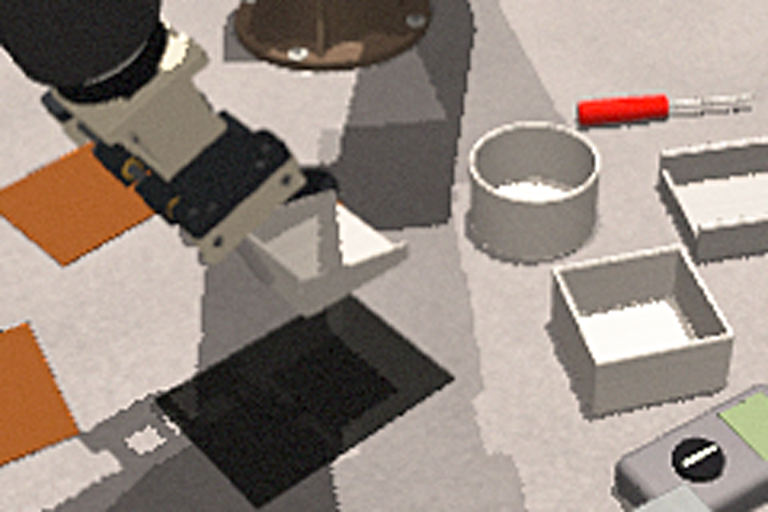

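The scoop hangs level in the grip (lip at crop (405,245), mat clear below). Moving over the tray.

Call:
{"name": "apply_moves", "arguments": {
  "increments": [-0.002, 0.016, 0, 0, 0, -0.02, -0.004, 0.032, 0, 0, 0, -0.041, -0.004, 0.032, 0, 0, 0, -0.041, -0.004, 0.032, 0, 0, 0, -0.041, -0.004, 0.032, 0, 0, 0, -0.041, -0.004, 0.032, 0, 0, 0, -0.041, -0.004, 0.032, 0, 0, 0, -0.041, -0.004, 0.032, 0, 0, 0, -0.041, -0.004, 0.032, 0, 0, 0, -0.041, -0.004, 0.032, 0, 0, 0, -0.041, -0.004, 0.032, 0, 0, 0, -0.041, -0.004, 0.032, 0, 0, 0, -0.041, -0.003, 0.024, 0, 0, 0, -0.03, -0.002, 0.014, 0, 0, 0, -0.018, 0, 0, 0, 0, 0, 0, 0, 0, 0, 0, 0, 0]
}}

```text
t: 8.58
eef_pos: [0.491, 0.1145, 0.2007]
ee_rot: [2.793, -0.035, 2.835]
force: [-0.1, -0.1, -1.9]
width: 0.0177
```

Run:
```python
from plan import *
delta(*tool_of(LIP,tray(-.012,-.0025,.125),TY,0))
```

```text
t 8.58 target [0.5071 0.1183 0.2153] d [0.0161 0.0038 0.0146] rot [-0.0104 -0.0338  0.0167] rows>= 1 F [-0.1 -0.1 -1.9] w 0.0177 q [ 0.38  0.06 -0.37 -0.35 -0.97 -0.52]
```

Call:
{"name": "apply_moves", "arguments": {
  "increments": [0.008, 0.002, 0, -0.005, -0.017, 0.008, 0.006, 0.0015, 0, -0.004, -0.014, 0.007, 0, 0, 0, 0, 0, 0, 0, 0, -0.015, 0, 0, 0, 0, 0, -0.015, 0, 0, 0, 0, 0, -0.01, 0, 0, 0, 0, 0, 0, 0, 0, 0, 0, 0, 0, 0, 0, 0]
}}

```text
t: 9.25
eef_pos: [0.5085, 0.113, 0.157]
ee_rot: [2.796, -0.001, 2.848]
force: [0.1, 0.9, -1.4]
width: 0.0174
```

Run:
```python
from plan import *
delta(*tool_of(LIP,tray(-.012,-.0025,.05),TY,0))
f=np.vstack([cv2.resize(optics.grab_frame('scene')[145:235,300:470],None,fx=4,fy=4),cv2.resize(optics.grab_frame('top')[165:225,100:270],None,fx=4,fy=4)])
cv2.imwrite('pics/over.png',f[:600,:,::-1])
```

```text
t 9.25 target [0.5071 0.1183 0.1403] d [-0.0013  0.0053 -0.0167] rot [ 0.003  -0.0019  0.0036] rows>= 1 F [ 0.1  0.9 -1.4] w 0.0174 q [ 0.38  0.12 -0.41 -0.36 -0.85 -0.46]
```

View pics/over.png

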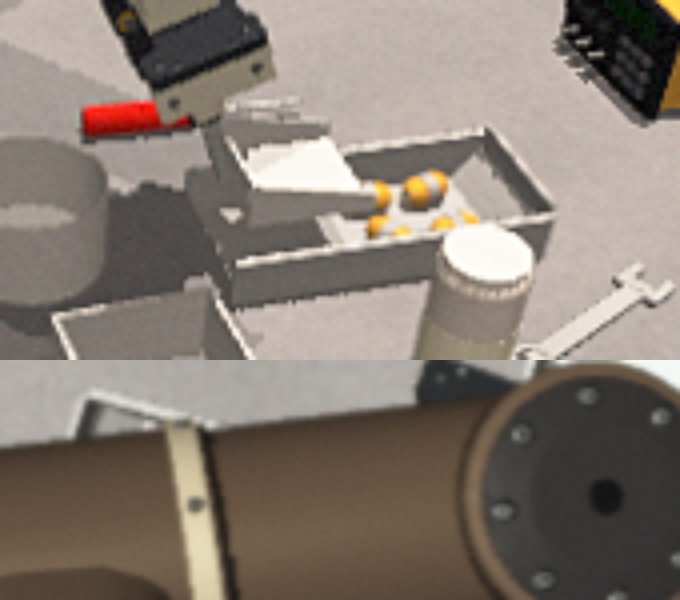

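The scoop sits above the rear of the tray and the adapters are undisturbed. I'll check the alignment numerically against the corners seen in the scene view.

```bash
cat >> plan.py <<'E'
def scoop_pose(s=None,back=.003):
    s=s or arm.get_state(); R=Ro.from_euler('xyz',s['ee_rot']).as_matrix(); Rs=R@Rst.T
    return s['eef_pos']-R[:,2]*(.008-back)-Rs@GRIP,Rs
def intray(p):
    c,s_=np.cos(TY),np.sin(TY);w=np.array(p)[:2]-TR;return np.round([c*w[0]+s_*w[1],-s_*w[0]+c*w[1],p[2]],4)
def report():
    o,Rs=scoop_pose();s=arm.get_state()
    for n,p in [('lipL',(.048,.046,0)),('lipR',(.048,-.046,0)),('backL',(-.048,.046,0)),('backR',(-.048,-.046,0))]: print(n,intray(o+Rs@p),end=' ')
    print('F',s['force'].round(1),'M',s['moment'].round(2),'t %.2f w %.4f'%(s['t'],s['width']))
E
python3 - <<'E'
from plan import *
o,Rs=scoop_pose();report()
P=[o+Rs@np.array(p) for p in [(.048,-.046,.014),(.048,.046,.014),(-.048,-.046,.036)]]
P+=[tray(.1265,.057,.05),tray(.1265,-.057,.05),tray(-.1265,-.057,.04)]
print(((proj('scene',P)-[300,145])*4+1.5).round(0).tolist())
E
```

```text
lipL [-0.0166  0.0403  0.0668] lipR [-0.0169 -0.0517  0.0668] backL [-0.1126  0.0407  0.0671] backR [-0.1129 -0.0513  0.067 ] F [ 0.3  0.1 -2. ] M [-1.37  0.35 -0.03] t 9.35 w 0.0178
[[378.0, 192.0], [330.0, 121.0], [256.0, 185.0], [484.0, 119.0], [553.0, 204.0], [231.0, 262.0]]
```

Run:
```python
from plan import *
f=optics.grab_frame('scene');k=6
im=cv2.resize(f[155:225,335:455],None,fx=k,fy=k,interpolation=cv2.INTER_CUBIC)
o,Rs=scoop_pose()
def dots(P,col):
    for u,v in (proj('scene',P)-[335,155]+.5)*k-.5: cv2.circle(im,(int(u),int(v)),3,col,-1)
L=lambda a,b:[np.array(a)+(np.array(b)-a)*t for t in np.linspace(0,1,9)]
dots([o+Rs@p for p in L((.048,-.046,.014),(.048,.046,.014))+L((.048,-.046,.0),(-.048,-.046,0))+L((.048,-.046,.014),(-.048,-.046,.036))],(255,0,0))
dots(L(tray(.1265,.057,.05),tray(.1265,-.057,.05))+L(tray(-.1265,-.057,.04),tray(.1265,-.057,.04))+L(tray(-.1265,.057,.04),tray(.1265,.057,.04))+L(tray(.098,-.053,.003),tray(.098,.053,.003)),(0,0,255))
cv2.imwrite('pics/ov.png',im[:,:,::-1])
```

```text
(no output)
```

View pics/ov.png

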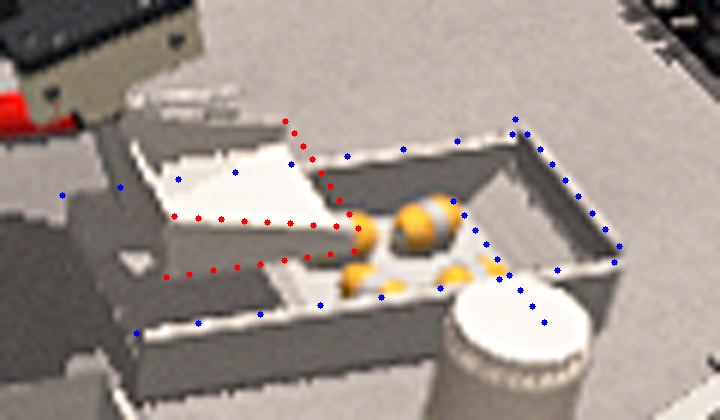

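Both overlays match the picture to about 1 px: tray (blue) and scoop (red) share the same small offset. The relative alignment is good, so I'm going down.

Run:
```python
from plan import *
delta(*tool_of(LIP,tray(-.012,-.0025,.010),TY,2))
```

```text
t 9.40 target [0.5081 0.1214 0.1047] d [-0.0006  0.0079 -0.0531] rot [-0.0311  0.0097  0.0031] rows>= 2 F [ 0.2 -0.3 -1.9] w 0.0177 q [ 0.38  0.12 -0.41 -0.36 -0.85 -0.46]
```

Call:
{"name": "apply_moves", "arguments": {
  "increments": [-0.0002, 0.004, 0, -0.015, 0.005, 0.0015, -0.0002, 0.003, -0.005, -0.012, 0.004, 0.0015, 0, 0.001, -0.009, 0, 0, 0, 0, 0, -0.009, 0, 0, 0, 0, 0, -0.009, 0, 0, 0, 0, 0, -0.009, 0, 0, 0, 0, 0, -0.005, 0, 0, 0, 0, 0, 0, 0, 0, 0, 0, 0, 0, 0, 0, 0]
}}

```text
t: 10.15
eef_pos: [0.5086, 0.1218, 0.1085]
ee_rot: [2.822, 0.002, 2.852]
force: [0.8, 0.4, -2.0]
width: 0.0179
```

Run:
```python
from plan import *
report();delta(*tool_of(LIP,tray(-.012,-.0025,.0035),TY,2))
```

```text
lipL [-0.011   0.043   0.0143] lipR [-0.0109 -0.049   0.0145] backL [-0.1069  0.043   0.0172] backR [-0.1069 -0.049   0.0174] F [ 0.8  0.4 -2. ] M [-1.25  0.3  -0.02] t 10.15 w 0.0179
t 10.15 target [0.5081 0.1214 0.0982] d [-0.0005 -0.0004 -0.0103] rot [-0.0043  0.003  -0.0004] rows>= 1 F [ 0.8  0.4 -2. ] w 0.0179 q [ 0.41  0.18 -0.46 -0.36 -0.75 -0.46]
```

Call:
{"name": "apply_moves", "arguments": {
  "increments": [0, 0, -0.003, -0.004, 0.003, 0, 0, 0, -0.003, 0, 0, 0, 0, 0, -0.002, 0, 0, 0, 0, 0, -0.002, 0, 0, 0, 0, 0, -0.001, 0, 0, 0, 0, 0, 0, 0, 0, 0]
}}

```text
t: 10.65
eef_pos: [0.5095, 0.1217, 0.0973]
ee_rot: [2.827, 0.001, 2.851]
force: [-0.7, -0.0, -1.4]
width: 0.0177
```

Run:
```python
from plan import *
report();delta(*tool_of(LIP,tray(-.012,-.0025,.0035),TY,2))
```

```text
lipL [-0.0112  0.0421  0.0026] lipR [-0.0112 -0.0499  0.0027] backL [-0.1072  0.0421  0.0059] backR [-0.1071 -0.0499  0.006 ] F [-0.7 -0.  -1.4] M [-1.    0.38  0.05] t 10.65 w 0.0177
t 10.65 target [0.5081 0.1214 0.0982] d [-0.0014 -0.0003  0.0009] rot [-0.0004  0.0014 -0.0002] rows>= 1 F [-0.7 -0.  -1.4] w 0.0177 q [ 0.41  0.2  -0.47 -0.36 -0.72 -0.45]
```

Call:
{"name": "apply_moves", "arguments": {
  "increments": [0.0008, 0.002, -0.0003, 0, 0, 0, 0.001, 0.004, -0.0003, 0, 0, 0, 0.0013, 0.0048, -0.0003, 0, 0, 0, 0.0014, 0.0048, -0.0002, 0, 0, 0, 0.0014, 0.0048, -0.0002, 0, 0, 0, 0.0014, 0.0048, -0.0002, 0, 0, 0, 0.0014, 0.0048, -0.0002, 0, 0, 0, 0.0014, 0.0048, -0.0002, 0, 0, 0, 0.0014, 0.0048, -0.0002, 0, 0, 0, 0.0014, 0.0048, -0.0002, 0, 0, 0]
}}

```text
t: 11.48
eef_pos: [0.525, 0.17, 0.097]
ee_rot: [2.826, 0.005, 2.852]
force: [-1.2, -3.9, 3.4]
width: 0.0179
```

Run:
```python
from plan import *
report();delta(*tool_of(LIP,tray(.097,-.0025,.0030),TY,2))
```

```text
lipL [0.0396 0.0408 0.0023] lipR [ 0.0396 -0.0512  0.0028] backL [-0.0564  0.0408  0.0055] backR [-0.0563 -0.0512  0.006 ] F [-1.2 -3.9  3.4] M [-1.65  0.5  -0.04] t 11.48 w 0.0179
t 11.48 target [0.5393 0.2258 0.0977] d [0.0143 0.0558 0.0007] rot [-0.0005  0.0052 -0.0005] rows>= 2 F [-1.2 -3.9  3.4] w 0.0179 q [ 0.5   0.23 -0.44 -0.34 -0.7  -0.55]
```

Call:
{"name": "apply_moves", "arguments": {
  "increments": [0.0008, 0.005, -0.0002, 0, 0.002, 0, 0.0009, 0.005, -0.0002, 0, 0.002, 0, 0.001, 0.005, -0.0002, 0, 0.001, 0, 0.0011, 0.005, -0.0002, 0, 0, 0, 0.0012, 0.005, -0.0002, 0, 0, 0, 0.0012, 0.005, -0.0002, 0, 0, 0, 0.0012, 0.005, -0.0002, 0, 0, 0]
}}

```text
t: 12.07
eef_pos: [0.534, 0.2075, 0.0972]
ee_rot: [2.827, 0.002, 2.852]
force: [-2.0, -5.4, 6.2]
width: 0.0181
```

Run:
```python
from plan import *
report();delta(*tool_of(LIP,tray(.097,-.0025,.0030),TY,2))
save('scene','push.png',(335,155,455,225),6)
```

```text
lipL [0.078  0.0432 0.0024] lipR [ 0.0781 -0.0488  0.0026] backL [-0.0179  0.0431  0.0057] backR [-0.0179 -0.0489  0.0059] F [-2.  -5.4  6.2] M [-1.96  0.51 -0.03] t 12.07 w 0.0181
t 12.07 target [0.5393 0.2258 0.0977] d [0.0052 0.0183 0.0006] rot [ 0.0002  0.0017 -0.0006] rows>= 1 F [-2.  -5.4  6.2] w 0.0181 q [ 0.56  0.25 -0.41 -0.33 -0.69 -0.62]
```

View pics/push.png

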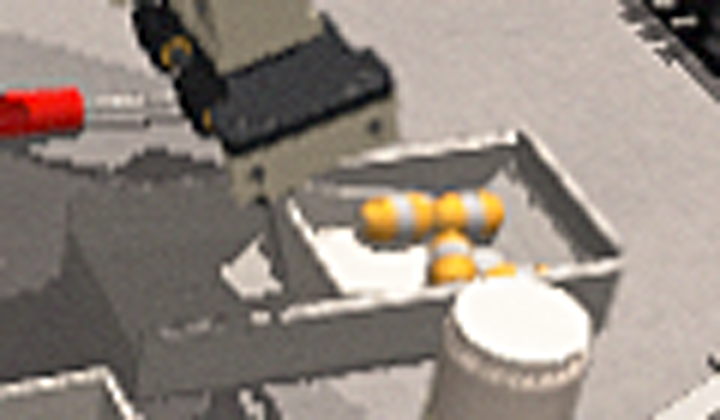

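Two adapters (crop (400,215) and (452,260)) are already over the pan. The front two are at the ramp. I'll keep driving to the ramp foot.

Call:
{"name": "apply_moves", "arguments": {
  "increments": [0.0012, 0.005, -0.0002, 0, 0, 0, 0.0013, 0.005, -0.0002, 0, 0, 0, 0.0013, 0.005, -0.0002, 0, 0, 0, 0.001, 0.004, -0.0002, 0, 0, 0, 0.0005, 0.002, -0.0002, 0, 0, 0, 0, 0, 0, 0, 0, 0]
}}

```text
t: 12.62
eef_pos: [0.54, 0.23, 0.0973]
ee_rot: [2.828, 0.002, 2.852]
force: [-0.5, -3.8, 4.3]
width: 0.0181
```

Run:
```python
from plan import *
report()
for c in ['scene','top']:
  for n in ['adapter0']:
    for d in finder.landmark_of(c,n):
        if d['conf']>.25: print(c,np.round(d['point']),round(d['conf'],2),intray(onz(c,d['point'],.02)))
```

```text
lipL [0.1012 0.0439 0.0024] lipR [ 0.1013 -0.0481  0.0026] backL [0.0053 0.0438 0.0058] backR [ 0.0053 -0.0482  0.006 ] F [-0.5 -3.8  4.3] M [-1.68  0.26 -0.07] t 12.62 w 0.0181
scene [416. 194.] 0.65 [0.0892 0.0015 0.02  ]
scene [399. 190.] 0.49 [0.0466 0.0324 0.02  ]
scene [409. 196.] 0.39 [ 0.0628 -0.0062  0.02  ]
```

Run:
```python
from plan import *
delta(*tool_of(LIP,tray(.108,-.0015,.015),TY,-6))
a=tool_of(LIP,tray(.108,-.0015,.015),TY,-6)[0]
print(tool_of(LIP,tray(.112,-.0015,.042),TY,-18)[0]-a)
```

```text
t 12.72 target [0.538  0.2252 0.0914] d [-0.002  -0.0048 -0.0058] rot [ 0.1346 -0.0379 -0.0004] rows>= 2 F [-0.6 -2.6  2. ] w 0.0172 q [ 0.59  0.27 -0.4  -0.31 -0.68 -0.66]
[-0.00254534 -0.00851726 -0.0031588 ]
```

Call:
{"name": "apply_moves", "arguments": {
  "increments": [-0.0002, -0.0006, -0.0008, 0.019, -0.0055, 0, -0.0003, -0.0007, -0.0008, 0.019, -0.0055, 0, -0.0003, -0.0007, -0.0008, 0.019, -0.0055, 0, -0.0003, -0.0007, -0.0008, 0.019, -0.0055, 0, -0.0003, -0.0007, -0.0008, 0.019, -0.0055, 0, -0.0003, -0.0007, -0.0008, 0.019, -0.0055, 0, 0, 0, 0, 0, 0, 0, 0, 0, 0, 0, 0, 0]
}}

```text
t: 13.38
eef_pos: [0.5364, 0.2251, 0.0903]
ee_rot: [2.708, -0.001, 2.853]
force: [-1.9, -0.0, 3.8]
width: 0.0177
```

Run:
```python
from plan import *
report();delta(*tool_of(LIP,tray(.112,-.0015,.042),TY,-18))
```

```text
lipL [0.1058 0.0464 0.0112] lipR [ 0.106  -0.0456  0.0111] backL [0.0101 0.0462 0.0031] backR [ 0.0103 -0.0458  0.003 ] F [-1.9 -0.   3.8] M [-1.14  0.73  0.36] t 13.38 w 0.0177
t 13.38 target [0.5355 0.2166 0.0882] d [-0.0009 -0.0084 -0.002 ] rot [ 0.2196 -0.0665 -0.0023] rows>= 2 F [-1.9 -0.   3.8] w 0.0177 q [ 0.5   0.27 -0.39 -0.5  -0.66 -0.42]
```

Call:
{"name": "apply_moves", "arguments": {
  "increments": [0, -0.0008, 0.001, 0.0244, -0.0074, 0, 0, -0.0009, 0.0003, 0.0244, -0.0074, 0, 0, -0.0009, 0.0003, 0.0244, -0.0074, 0, 0, -0.0009, 0.0003, 0.0244, -0.0074, 0, 0, -0.0009, 0.0003, 0.0244, -0.0074, 0, 0, -0.0009, 0.0003, 0.0244, -0.0074, 0, 0, -0.0009, 0.0003, 0.0244, -0.0074, 0, 0, -0.0009, 0.0003, 0.0244, -0.0074, 0, 0, 0, 0, 0, 0, 0, 0, 0, 0, 0, 0, 0, 0, 0, 0, 0, 0, 0]
}}

```text
t: 14.3
eef_pos: [0.5297, 0.2146, 0.0816]
ee_rot: [2.518, -0.013, 2.856]
force: [-1.7, -1.0, 4.1]
width: 0.0176
```

Run:
```python
from plan import *
report();delta(*tool_of(LIP,tray(.112,-.0015,.045),TY,-18))
for c in ['scene']:
    for d in finder.landmark_of(c,'adapter0'):
        if d['conf']>.2: print(c,np.round(d['point']),round(d['conf'],2),intray(onz(c,d['point'],.03)))
save('scene','tilt.png',(335,145,455,235),6)
```

```text
lipL [0.1062 0.0509 0.0302] lipR [ 0.1066 -0.0411  0.0289] backL [0.0138 0.0508 0.0041] backR [ 0.0142 -0.0412  0.0029] F [-1.7 -1.   4.1] M [-1.99  0.67  0.28] t 14.30 w 0.0176
t 14.30 target [0.5355 0.2166 0.0912] d [0.0058 0.0021 0.0096] rot [ 0.034  -0.0238 -0.005 ] rows>= 1 F [-1.7 -1.   4.1] w 0.0176 q [ 0.29  0.29 -0.36 -0.83 -0.74 -0.  ]
scene [416. 194.] 0.65 [ 0.0815 -0.0102  0.03  ]
scene [399. 190.] 0.49 [0.0394 0.0202 0.03  ]
scene [409. 196.] 0.39 [ 0.0554 -0.0178  0.03  ]
```

View pics/tilt.png

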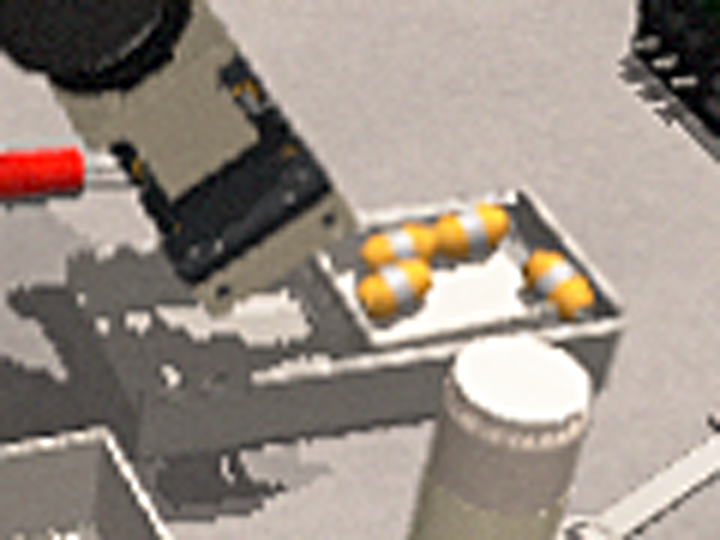

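The picture shows three adapters in the pan, at crop (400,245), (395,290) and (475,230). The fourth, at (560,285), lies on the ramp ahead of the lip. Three is enough, so I'll recentre in y, tilt back further and lift.

Run:
```python
from plan import *
delta(*tool_of(LIP,tray(.102,-.001,.060),TY,-25))
delta(*tool_of(LIP,tray(.098,-.001,.140),TY,-25))
```

```text
t 14.40 target [0.5308 0.2029 0.0876] d [ 0.0012 -0.0117  0.0059] rot [ 0.1514 -0.0578 -0.0062] rows>= 2 F [-0.3 -1.1  1.6] w 0.0177 q [ 0.29  0.29 -0.36 -0.83 -0.73  0.  ]
t 14.40 target [0.5297 0.199  0.1676] d [ 0.0001 -0.0156  0.0859] rot [ 0.1514 -0.0578 -0.0062] rows>= 3 F [-0.3 -1.1  1.6] w 0.0177 q [ 0.29  0.29 -0.36 -0.83 -0.73  0.  ]
```

Call:
{"name": "apply_moves", "arguments": {
  "increments": [0.001, -0.001, 0.002, 0, 0, 0, 0.0015, -0.001, 0.002, 0, 0, 0, 0.0008, -0.001, 0.002, 0.019, -0.0072, -0.0008, 0.0008, -0.001, 0.002, 0.019, -0.0072, -0.0008, 0.0008, -0.001, 0.002, 0.019, -0.0072, -0.0008, 0.0008, -0.001, 0.002, 0.019, -0.0072, -0.0008, 0.0008, -0.001, 0.002, 0.019, -0.0072, -0.0008, 0.0008, -0.001, 0.002, 0.019, -0.0072, -0.0008, 0.0008, -0.001, 0.003, 0.019, -0.0072, -0.0008, 0, 0, 0.003, 0, 0, 0, 0, 0, 0.003, 0, 0, 0, 0, 0, 0, 0, 0, 0]
}}

```text
t: 15.4
eef_pos: [0.531, 0.2026, 0.1014]
ee_rot: [2.387, -0.01, 2.86]
force: [-0.3, -0.4, -3.0]
width: 0.0174
```

Run:
```python
from plan import *
report();delta(*tool_of(LIP,tray(.098,-.001,.140),TY,-25))
optics.grab_frame('scene')
for d in finder.landmark_of('scene','adapter0'): print(np.round(d['point']),((np.array(d['point'])-[335,145])*6).round(),round(d['conf'],2))
```

```text
lipL [0.1005 0.0464 0.0695] lipR [ 0.1013 -0.0456  0.0686] backL [0.0123 0.046  0.0317] backR [ 0.013  -0.0459  0.0307] F [-0.3 -0.4 -3. ] M [-3.32  0.86  0.01] t 15.40 w 0.0174
t 15.40 target [0.5297 0.199  0.1676] d [-0.0013 -0.0036  0.0662] rot [ 0.0269 -0.0187 -0.0085] rows>= 2 F [-0.3 -0.4 -3. ] w 0.0174 q [ 0.15  0.3  -0.34 -0.98 -0.85  0.22]
[415. 179.] [478. 202.] 0.67
[400. 187.] [388. 250.] 0.6
[401. 178.] [398. 199.] 0.51
```

Call:
{"name": "apply_moves", "arguments": {
  "increments": [0, -0.0005, 0.005, 0.004, -0.003, -0.001, 0, -0.0005, 0.008, 0.004, -0.003, -0.001, 0, -0.0005, 0.01, 0.004, -0.003, -0.001, 0, 0, 0.012, 0.004, -0.003, -0.001, 0, 0, 0.012, 0.004, -0.003, -0.001, 0, 0, 0.012, 0.004, -0.003, -0.001, 0, 0, 0.01, 0, 0, 0, 0, 0, 0.006, 0, 0, 0, 0, 0, 0, 0, 0, 0, 0, 0, 0, 0, 0, 0]
}}

```text
t: 16.33
eef_pos: [0.53, 0.2024, 0.1883]
ee_rot: [2.354, 0.006, 2.857]
force: [0.9, 0.9, -4.2]
width: 0.0177
```

```bash
cat >> plan.py <<'E'
def gold(cam,roi=None):
    f=optics.grab_frame(cam);h=cv2.cvtColor(f,cv2.COLOR_RGB2HSV)
    m=cv2.inRange(h,(14,130,110),(28,255,255));n,_,st,ce=cv2.connectedComponentsWithStats(m)
    return [(ce[i].round().tolist(),int(st[i,4])) for i in range(1,n) if 5<st[i,4]<900]
E
python3 - <<'E'
from plan import *
report()
print('scene',gold('scene'));print('top',gold('top'))
o,Rs=scoop_pose()
P=[o+Rs@np.array(p) for p in [(.048,-.046,0),(.048,.046,0),(-.048,.046,0),(-.048,-.046,0)]]
for c in ['scene','top']: print(c,'pan',proj(c,P).round().tolist(),'tray floor',proj(c,[tray(.098,-.053,.003),tray(.098,.053,.003),tray(-.12,.053,.003),tray(-.12,-.053,.003)]).round().tolist())
for n in ['adapter0']:
  for c in ['scene','top']: print([(np.round(d['point']).tolist(),round(d['conf'],2)) for d in finder.landmark_of(c,n)])
E
```

```text
lipL [0.1011 0.0463 0.1607] lipR [ 0.1016 -0.0457  0.1613] backL [0.0142 0.0456 0.1199] backR [ 0.0147 -0.0464  0.1205] F [ 0.9  0.9 -4.2] M [-3.45  1.01  0.04] t 16.33 w 0.0177
scene [([485.0, 17.0], 863), ([506.0, 12.0], 8), ([510.0, 14.0], 6), ([423.0, 147.0], 29), ([409.0, 156.0], 154), ([402.0, 202.0], 9), ([233.0, 208.0], 6)]
top [([555.0, 175.0], 18), ([556.0, 185.0], 15), ([128.0, 202.0], 68), ([104.0, 197.0], 42), ([116.0, 202.0], 89)]
scene pan [[437.0, 163.0], [421.0, 147.0], [393.0, 162.0], [406.0, 179.0]] tray floor [[425.0, 208.0], [410.0, 188.0], [346.0, 197.0], [358.0, 219.0]]
top pan [[112.0, 168.0], [100.0, 204.0], [140.0, 216.0], [151.0, 181.0]] tray floor [[137.0, 180.0], [125.0, 216.0], [200.0, 238.0], [211.0, 201.0]]
[([422.0, 152.0], 0.57), ([407.0, 155.0], 0.47), ([406.0, 163.0], 0.39)]
[([105.0, 199.0], 0.55), ([123.0, 205.0], 0.45), ([134.0, 199.0], 0.37)]
```

Three adapters sit in the pan (scene (422,152), (407,155), (406,163)) and the measured load rose by about 1.5–2 N. The fourth stays in the tray. Now I'll refine the tin centre and plan the pour.

Run:
```python
from plan import *
g=cv2.cvtColor(cv2.imread('pics/top0.png'),cv2.COLOR_BGR2GRAY)
c=cv2.HoughCircles(cv2.GaussianBlur(g,(5,5),0),cv2.HOUGH_GRADIENT,1,100,param1=120,param2=20,minRadius=28,maxRadius=40)
print(c)
for u,v,r in c[0]:
    if abs(u-349)<15 and abs(v-342)<15:
        p=onz('top',((u+.5)/1.4-.5,(v+.5)/1.4-.5),.07);print(p,'r',r/1.4*(1.134-.07)/420.7)
optics.grab_frame('scene');print([ (d['point'],d['conf']) for d in finder.landmark_of('scene','tin_rim')])
optics.grab_frame('top');print([ (d['point'],d['conf']) for d in finder.landmark_of('top','tin_rim')])
tin=np.array([.442,.018]);h=np.array([np.cos(TY),np.sin(TY)])
print(onz('scene',(309,192),.07),onz('top',(248,241),.07))
s=arm.get_state()
```

```text
[[[347.5 340.5  32.5]]]
[0.4404467 0.0173427 0.07     ] r 0.05871167
[([306.6, 191.2], 0.79)]
[([349.8, 205.7], 0.63), ([245.7, 245.2], 0.61)]
[0.45458717 0.01773087 0.07      ] [0.44570258 0.0175159  0.07      ]
```

Call:
{"name": "apply_moves", "arguments": {
  "increments": [-0.002, -0.006, 0, 0, 0, 0, -0.0045, -0.011, 0, 0, 0, 0, -0.0065, -0.017, 0, 0, 0, 0, -0.009, -0.0224, 0, 0, 0, 0, -0.009, -0.0224, 0, 0, 0, 0, -0.009, -0.0224, 0, 0, 0, 0, -0.009, -0.0224, 0, 0, 0, 0, -0.009, -0.0224, 0, 0, 0, 0, -0.009, -0.0224, 0, 0, 0, 0, -0.009, -0.0224, 0, 0, 0, 0, -0.009, -0.0224, 0, 0, 0, 0, -0.009, -0.0224, 0, 0, 0, 0, -0.009, -0.0224, 0, 0, 0, 0, -0.009, -0.0224, 0, 0, 0, 0, -0.0065, -0.017, 0, 0, 0, 0, -0.0045, -0.011, 0, 0, 0, 0, -0.002, -0.006, 0, 0, 0, 0, 0, 0, 0, 0, 0, 0]
}}

```text
t: 18.23
eef_pos: [0.3904, -0.1385, 0.187]
ee_rot: [2.358, 0.011, 2.85]
force: [-1.2, 1.5, -3.8]
width: 0.0178
```

```bash
cat >> plan.py <<'E'
TIN=np.array([.442,.018])
def pour(b,z,pitch,yaw=TY):
    h=np.array([np.cos(yaw),np.sin(yaw)]);p=TIN+b*h
    o,Rs=scoop_pose();l=o+Rs@LIP;print('lip-tin',(l[:2]-TIN).round(4),'z %.4f'%l[2],'pitch %.1f'%np.degrees(np.arcsin(-Rs[2,0])),'roll %.1f'%np.degrees(Rs[2,1]))
    delta(*tool_of(LIP,[p[0],p[1],z],yaw,pitch))
E
python3 - <<'E'
from plan import *
pour(-.030,.14,-25);pour(-.030,.10,0);pour(-.025,.085,60)
print(gold('scene'))
E
```

```text
lip-tin [-0.0069 -0.0088] z 0.1590 pitch -24.9 roll -0.7
t 18.23 target [ 0.3892 -0.1587  0.1676] d [-0.0013 -0.0202 -0.0194] rot [0.0055 0.0102 0.0012] rows>= 1 F [-1.2  1.5 -3.8] w 0.0178 q [-0.6   0.22 -0.28 -0.75 -1.41  0.58]
lip-tin [-0.0069 -0.0088] z 0.1590 pitch -24.9 roll -0.7
t 18.23 target [ 0.3967 -0.1337  0.1903] d [0.0062 0.0049 0.0033] rot [-0.4126  0.1352 -0.0013] rows>= 4 F [-1.2  1.5 -3.8] w 0.0178 q [-0.6   0.22 -0.28 -0.75 -1.41  0.58]
lip-tin [-0.0069 -0.0088] z 0.1590 pitch -24.9 roll -0.7
t 18.23 target [0.4389 0.0075 0.2413] d [0.0484 0.146  0.0543] rot [-1.4163  0.4338 -0.0075] rows>= 12 F [-1.2  1.5 -3.8] w 0.0178 q [-0.6   0.22 -0.28 -0.75 -1.41  0.58]
[([230.0, 140.0], 27), ([234.0, 138.0], 8), ([292.0, 159.0], 32), ([282.0, 165.0], 93), ([273.0, 171.0], 44), ([403.0, 202.0], 7), ([236.0, 211.0], 6)]
```

Call:
{"name": "apply_moves", "arguments": {
  "increments": [0.0007, 0.0005, 0.0004, -0.02, 0.006, 0, 0.0007, 0.0005, 0.0004, -0.044, 0.0144, 0, 0.0007, 0.0005, 0.0004, -0.044, 0.0144, 0, 0.0007, 0.0005, 0.0004, -0.044, 0.0144, 0, 0.0007, 0.0005, 0.0004, -0.044, 0.0144, 0, 0.0007, 0.0005, 0.0004, -0.044, 0.0144, 0, 0.0007, 0.0005, 0.0004, -0.044, 0.0144, 0, 0.0007, 0.0005, 0.0004, -0.044, 0.0144, 0, 0.0007, 0.0005, 0.0004, -0.044, 0.0144, 0, 0.0007, 0.0005, 0.0004, -0.02, 0.006, 0, 0, 0, 0, 0, 0, 0]
}}

```text
t: 19.2
eef_pos: [0.3996, -0.1223, 0.1947]
ee_rot: [2.786, 0.011, 2.858]
force: [-0.0, 0.5, -3.1]
width: 0.0177
```

Run:
```python
from plan import *
pour(-.028,.095,15);pour(-.025,.085,60)
print(gold('scene'))
```

```text
lip-tin [-0.0054 -0.0169] z 0.1051 pitch -0.3 roll -0.7
t 19.20 target [ 0.4052 -0.1052  0.2154] d [0.0056 0.0171 0.0208] rot [-0.2537  0.0867 -0.0087] rows>= 3 F [-0.   0.5 -3.1] w 0.0177 q [-0.18  0.01 -0.42 -0.39 -1.12  0.06]
lip-tin [-0.0054 -0.0169] z 0.1051 pitch -0.3 roll -0.7
t 19.20 target [0.4389 0.0075 0.2413] d [0.0393 0.1298 0.0466] rot [-1.0073  0.3079 -0.0125] rows>= 9 F [-0.   0.5 -3.1] w 0.0177 q [-0.18  0.01 -0.42 -0.39 -1.12  0.06]
[([486.0, 17.0], 517), ([525.0, 12.0], 71), ([539.0, 39.0], 214), ([554.0, 38.0], 230), ([555.0, 24.0], 9), ([471.0, 37.0], 11), ([454.0, 57.0], 238), ([532.0, 58.0], 15), ([471.0, 61.0], 16), ([465.0, 64.0], 7), ([476.0, 64.0], 9), ([466.0, 70.0], 8), ([465.0, 76.0], 17), ([461.0, 95.0], 76), ([513.0, 95.0], 14), ([518.0, 95.0], 6), ([468.0, 100.0], 40), ([495.0, 96.0], 8), ([510.0, 97.0], 8), ([291.0, 172.0], 29), ([271.0, 177.0], 50), ([280.0, 175.0], 84), ([402.0, 202.0], 8), ([236.0, 210.0], 33)]
```

Call:
{"name": "apply_moves", "arguments": {
  "increments": [0.0008, 0.0025, 0.003, -0.02, 0.0065, -0.001, 0.0008, 0.0025, 0.003, -0.036, 0.0125, -0.001, 0.0008, 0.0025, 0.003, -0.036, 0.0125, -0.001, 0.0008, 0.0025, 0.003, -0.036, 0.0125, -0.001, 0.0008, 0.0025, 0.003, -0.036, 0.0125, -0.001, 0.0008, 0.0025, 0.003, -0.036, 0.0125, -0.001, 0.0008, 0.0025, 0.003, -0.036, 0.0125, -0.001]
}}

```text
t: 19.83
eef_pos: [0.402, -0.1008, 0.2149]
ee_rot: [3.034, -0.006, 2.85]
force: [0.2, 0.4, -3.6]
width: 0.018
```

Run:
```python
from plan import *
pour(-.026,.090,30);pour(-.026,.085,45);pour(-.025,.085,60);pour(-.025,.085,75)
print(gold('scene')[-8:])
```

```text
lip-tin [-0.011 -0.02 ] z 0.0965 pitch 13.8 roll 0.3
t 19.83 target [ 0.4157 -0.0701  0.2323] d [0.0137 0.0307 0.0174] rot [-0.2718  0.0753  0.0023] rows>= 3 F [ 0.2  0.4 -3.6] w 0.0180 q [ 0.13 -0.06 -0.51 -0.11 -1.09 -0.38]
lip-tin [-0.011 -0.02 ] z 0.0965 pitch 13.8 roll 0.3
t 19.83 target [ 0.4269 -0.0326  0.2396] d [0.0249 0.0681 0.0246] rot [-0.5225  0.1506  0.003 ] rows>= 5 F [ 0.2  0.4 -3.6] w 0.0180 q [ 0.13 -0.06 -0.51 -0.11 -1.09 -0.38]
lip-tin [-0.011 -0.02 ] z 0.0965 pitch 13.8 roll 0.3
t 19.83 target [0.4389 0.0075 0.2413] d [0.0369 0.1083 0.0263] rot [-0.7732  0.2259  0.0038] rows>= 7 F [ 0.2  0.4 -3.6] w 0.0180 q [ 0.13 -0.06 -0.51 -0.11 -1.09 -0.38]
lip-tin [-0.011 -0.02 ] z 0.0965 pitch 13.8 roll 0.3
t 19.83 target [0.4503 0.0458 0.2323] d [0.0483 0.1466 0.0174] rot [-1.024   0.3013  0.0045] rows>= 9 F [ 0.2  0.4 -3.6] w 0.0180 q [ 0.13 -0.06 -0.51 -0.11 -1.09 -0.38]
[([518.0, 110.0], 6), ([521.0, 110.0], 6), ([518.0, 123.0], 30), ([511.0, 132.0], 7), ([273.0, 172.0], 24), ([281.0, 173.0], 67), ([291.0, 172.0], 24), ([403.0, 202.0], 7)]
```

Call:
{"name": "apply_moves", "arguments": {
  "increments": [0.0025, 0.0042, 0.0025, -0.036, 0.0108, 0, 0.002, 0.0042, 0.0025, -0.036, 0.0108, 0, 0.002, 0.0042, 0.0025, -0.036, 0.0108, 0, 0.002, 0.0042, 0.0025, -0.036, 0.0108, 0, 0.002, 0.0042, 0.0025, -0.036, 0.0108, 0, 0.002, 0.0042, 0.0025, -0.036, 0.0108, 0, 0.002, 0.0042, 0.0025, -0.036, 0.0108, 0]
}}

```text
t: 20.47
eef_pos: [0.4121, -0.0682, 0.2312]
ee_rot: [-2.984, -0.014, 2.844]
force: [1.0, 1.0, -3.8]
width: 0.0179
```

Run:
```python
from plan import *
pour(-.026,.085,45);pour(-.025,.085,60)
print(gold('scene')[-8:])
```

```text
lip-tin [-0.0117 -0.0203] z 0.0900 pitch 29.0 roll 0.8
t 20.47 target [ 0.4269 -0.0326  0.2396] d [0.0148 0.0356 0.0083] rot [-0.2708  0.0675  0.0091] rows>= 3 F [ 1.   1.  -3.8] w 0.0179 q [ 0.42 -0.04 -0.55  0.12 -1.18 -0.77]
lip-tin [-0.0117 -0.0203] z 0.0900 pitch 29.0 roll 0.8
t 20.47 target [0.4389 0.0075 0.2413] d [0.0268 0.0757 0.01  ] rot [-0.5213  0.1436  0.0108] rows>= 5 F [ 1.   1.  -3.8] w 0.0179 q [ 0.42 -0.04 -0.55  0.12 -1.18 -0.77]
[([522.0, 114.0], 9), ([517.0, 121.0], 22), ([514.0, 126.0], 20), ([278.0, 167.0], 21), ([286.0, 171.0], 60), ([295.0, 173.0], 19), ([402.0, 202.0], 8), ([235.0, 211.0], 7)]
```

Call:
{"name": "apply_moves", "arguments": {
  "increments": [0.0025, 0.005, 0.0012, -0.036, 0.0096, 0.001, 0.0022, 0.005, 0.0012, -0.036, 0.0096, 0.001, 0.0022, 0.005, 0.0012, -0.036, 0.0096, 0.001, 0.0022, 0.005, 0.0012, -0.036, 0.0096, 0.001, 0.0022, 0.005, 0.0012, -0.036, 0.0096, 0.001, 0.0022, 0.005, 0.0012, -0.036, 0.0096, 0.001, 0.0022, 0.005, 0.0012, -0.036, 0.0096, 0.001, 0, 0, 0, 0, 0, 0, 0, 0, 0, 0, 0, 0, 0, 0, 0, 0, 0, 0]
}}

```text
t: 21.35
eef_pos: [0.4241, -0.0296, 0.236]
ee_rot: [-2.726, -0.022, 2.844]
force: [0.5, -0.2, -1.8]
width: 0.0176
```

Run:
```python
from plan import *
pour(-.025,.085,60);pour(-.025,.085,75)
print(gold('scene')[-8:])
print('rim/floor',proj('scene',[[.442,.018,.07],[.442,.018,.015]]).round())
```

```text
lip-tin [-0.0123 -0.0179] z 0.0821 pitch 43.8 roll 1.3
t 21.35 target [0.4389 0.0075 0.2413] d [0.0148 0.0371 0.0053] rot [-0.2766  0.0611  0.01  ] rows>= 3 F [ 0.5 -0.2 -1.8] w 0.0176 q [ 0.62  0.07 -0.53  0.24 -1.32 -1.01]
lip-tin [-0.0123 -0.0179] z 0.0821 pitch 43.8 roll 1.3
t 21.35 target [0.4503 0.0458 0.2323] d [ 0.0262  0.0754 -0.0037] rot [-0.5271  0.1373  0.0128] rows>= 5 F [ 0.5 -0.2 -1.8] w 0.0176 q [ 0.62  0.07 -0.53  0.24 -1.32 -1.01]
[([517.0, 114.0], 12), ([292.0, 124.0], 7), ([521.0, 128.0], 6), ([299.0, 196.0], 9), ([319.0, 197.0], 10), ([312.0, 199.0], 21), ([299.0, 200.0], 6), ([403.0, 202.0], 7)]
rim/floor [[307. 190.]
 [307. 204.]]
```

The load is gone (force z is back to the empty value) and three brass blobs show inside the tin mouth at (299,196), (312,199) and (319,197). I'll lift and take the scoop back.

Call:
{"name": "apply_moves", "arguments": {
  "increments": [0, 0, 0.01, 0, 0, 0, 0, 0, 0.015, 0, 0, 0, 0, 0, 0.015, 0, 0, 0, 0, 0, 0.01, 0, 0, 0, 0, 0, 0, 0, 0, 0]
}}

```text
t: 21.82
eef_pos: [0.4221, -0.0323, 0.2907]
ee_rot: [-2.731, -0.023, 2.84]
force: [1.8, 0.0, -1.4]
width: 0.0177
```

```bash
cat >> plan.py <<'E'
def back(z):
    delta(np.array([.5623,-.3083,.0935+z]),Ro.from_euler('xyz',[2.796,.004,-2.898]).as_matrix())
E
python3 - <<'E'
from plan import *
report();back(.12)
E
```

```text
lipL [-0.2776  0.0851  0.138 ] lipR [-0.2786 -0.0069  0.1359] backL [-0.3472  0.0843  0.2041] backR [-0.3482 -0.0076  0.202 ] F [ 1.8  0.  -1.4] M [ 1.65 -0.7   0.07] t 21.82 w 0.0177
t 21.82 target [ 0.5623 -0.3083  0.2135] d [ 0.1402 -0.276  -0.0772] rot [ 0.7642 -0.0483  0.5109] rows>= 8 F [ 1.8  0.  -1.4] w 0.0177 q [ 0.61  0.02 -0.45  0.23 -1.44 -0.98]
```

Call:
{"name": "apply_moves", "arguments": {
  "increments": [0.004, -0.008, 0, 0.024, -0.0015, 0.016, 0.0088, -0.017, 0, 0.0478, -0.003, 0.032, 0.0088, -0.017, 0, 0.0478, -0.003, 0.032, 0.0088, -0.017, -0.004, 0.0478, -0.003, 0.032, 0.0088, -0.017, -0.004, 0.0478, -0.003, 0.032, 0.0088, -0.017, -0.004, 0.0478, -0.003, 0.032, 0.0088, -0.017, -0.004, 0.0478, -0.003, 0.032, 0.0088, -0.017, -0.004, 0.0478, -0.003, 0.032, 0.0088, -0.017, -0.004, 0.0478, -0.003, 0.032, 0.0088, -0.017, -0.004, 0.0478, -0.003, 0.032, 0.0088, -0.017, -0.004, 0.0478, -0.003, 0.032, 0.0088, -0.017, -0.004, 0.0478, -0.003, 0.032, 0.0088, -0.017, -0.004, 0.0478, -0.003, 0.032, 0.0088, -0.017, -0.004, 0.0478, -0.003, 0.032, 0.0088, -0.017, -0.004, 0.0478, -0.003, 0.032, 0.004, -0.008, -0.002, 0.024, -0.0015, 0.016, 0, 0, 0, 0, 0, 0, 0, 0, 0, 0, 0, 0]
}}

```text
t: 23.32
eef_pos: [0.5521, -0.3062, 0.2404]
ee_rot: [2.798, 0.022, -2.915]
force: [0.3, 0.8, -1.0]
width: 0.0178
```

Run:
```python
from plan import *
back(.04)
```

```text
t 23.32 target [ 0.5623 -0.3083  0.1335] d [ 0.0102 -0.0021 -0.1069] rot [-0.0026  0.0179  0.0167] rows>= 3 F [ 0.3  0.8 -1. ] w 0.0178 q [-0.38  0.43  0.2  -0.29 -1.53  0.65]
```

Call:
{"name": "apply_moves", "arguments": {
  "increments": [0.005, -0.001, 0, -0.001, 0.009, 0.008, 0.004, -0.001, -0.008, -0.001, 0.007, 0.007, 0.001, 0, -0.014, 0, 0, 0, 0, 0, -0.014, 0, 0, 0, 0, 0, -0.014, 0, 0, 0, 0, 0, -0.014, 0, 0, 0, 0, 0, -0.014, 0, 0, 0, 0, 0, -0.012, 0, 0, 0, 0, 0, -0.006, 0, 0, 0, 0, 0, 0, 0, 0, 0, 0, 0, 0, 0, 0, 0]
}}

```text
t: 24.23
eef_pos: [0.563, -0.2996, 0.1368]
ee_rot: [2.799, 0.005, -2.889]
force: [0.5, -0.4, -2.1]
width: 0.0175
```

Run:
```python
from plan import *
back(.0)
```

```text
t 24.23 target [ 0.5623 -0.3083  0.0935] d [-0.0007 -0.0087 -0.0433] rot [ 0.0029  0.0018 -0.0093] rows>= 2 F [ 0.5 -0.4 -2.1] w 0.0175 q [-0.36  0.52  0.1  -0.29 -1.36  0.7 ]
```

Call:
{"name": "apply_moves", "arguments": {
  "increments": [0, -0.005, -0.003, 0.002, 0.002, -0.005, 0, -0.003, -0.007, 0.001, 0, -0.004, 0, -0.001, -0.008, 0, 0, 0, 0, -0.0005, -0.008, 0, 0, 0, 0, -0.0005, -0.006, 0, 0, 0, 0, 0, -0.003, 0, 0, 0, 0, 0, 0, 0, 0, 0, 0, 0, 0, 0, 0, 0]
}}

```text
t: 24.9
eef_pos: [0.5639, -0.3117, 0.1001]
ee_rot: [2.798, 0.007, -2.899]
force: [-0.7, -0.0, -2.0]
width: 0.0178
```

Run:
```python
from plan import *
report();back(.0)
```

```text
lipL [-0.449  -0.076   0.0088] lipR [-0.4023 -0.1553  0.0094] backL [-0.5317 -0.1248  0.0093] backR [-0.485  -0.204   0.0099] F [-0.7 -0.  -2. ] M [-1.39 -0.39 -0.01] t 24.90 w 0.0178
t 24.90 target [ 0.5623 -0.3083  0.0935] d [-0.0016  0.0034 -0.0066] rot [0.0016 0.003  0.0012] rows>= 1 F [-0.7 -0.  -2. ] w 0.0178 q [-0.38  0.57  0.09 -0.29 -1.31  0.73]
```

Call:
{"name": "apply_moves", "arguments": {
  "increments": [-0.001, 0.002, -0.002, 0.0016, 0.003, 0, -0.0005, 0.001, -0.002, 0, 0, 0, 0, 0, -0.0015, 0, 0, 0, 0, 0, -0.001, 0, 0, 0, 0, 0, -0.0005, 0, 0, 0, 0, 0, 0, 0, 0, 0]
}}

```text
t: 25.4
eef_pos: [0.5628, -0.3084, 0.0938]
ee_rot: [2.797, 0.005, -2.898]
force: [-0.3, 0.8, -2.0]
width: 0.0173
```

Run:
```python
from plan import *
report();back(.0)
```

```text
lipL [-0.4462 -0.0737  0.0027] lipR [-0.3994 -0.153   0.0032] backL [-0.5289 -0.1226  0.0031] backR [-0.4821 -0.2018  0.0036] F [-0.3  0.8 -2. ] M [-1.34 -0.37 -0.01] t 25.40 w 0.0173
t 25.40 target [ 0.5623 -0.3083  0.0935] d [-0.0005  0.0001 -0.0003] rot [0.0006 0.0011 0.0005] rows>= 1 F [-0.3  0.8 -2. ] w 0.0173 q [-0.37  0.57  0.08 -0.29 -1.29  0.73]
```

Call:
{"name": "apply_moves", "arguments": {
  "increments": [0, 0, -0.001, 0, 0, 0, 0, 0, -0.0005, 0, 0, 0, 0, 0, 0, 0, 0, 0]
}}

```text
t: 25.65
eef_pos: [0.5629, -0.3084, 0.0938]
ee_rot: [2.797, 0.006, -2.898]
force: [-0.3, -0.5, -1.2]
width: 0.0181
```

Run:
```python
from plan import *
report();back(.0)
```

```text
lipL [-0.4462 -0.0738  0.0026] lipR [-0.3994 -0.153   0.0031] backL [-0.5289 -0.1227  0.0031] backR [-0.482  -0.2019  0.0036] F [-0.3 -0.5 -1.2] M [-1.05 -0.23  0.03] t 25.65 w 0.0181
t 25.65 target [ 0.5623 -0.3083  0.0935] d [-0.0006  0.0001 -0.0003] rot [ 0.0008  0.0018 -0.0002] rows>= 1 F [-0.3 -0.5 -1.2] w 0.0181 q [-0.37  0.57  0.08 -0.29 -1.29  0.73]
```

In contact: z no longer drops and the moment falls. Releasing now, then backing off along the handle.

Call:
{"name": "apply_moves", "arguments": {
  "increments": [0, 0, 0, 0, 0, 0, 0, 0, 0, 0, 0, 0, 0, 0, 0, 0, 0, 0, 0, 0, 0, 0, 0, 0, 0, 0, 0, 0, 0, 0, 0, 0, 0, 0, 0, 0, 0, 0, 0, 0, 0, 0, 0, 0, 0, 0, 0, 0, 0, 0, 0, 0, 0, 0],
  "hand": 0
}}

```text
t: 26.4
eef_pos: [0.5635, -0.3087, 0.0937]
ee_rot: [2.798, 0.007, -2.898]
force: [0.6, 0.3, -0.1]
width: 0.0724
```

Call:
{"name": "apply_moves", "arguments": {
  "increments": [0.0005, -0.002, 0.006, 0, 0, 0, 0.001, -0.004, 0.012, 0, 0, 0, 0.001, -0.004, 0.012, 0, 0, 0, 0.001, -0.004, 0.012, 0, 0, 0, 0.001, -0.004, 0.012, 0, 0, 0, 0.001, -0.004, 0.012, 0, 0, 0, 0.002, -0.008, 0.024, 0, 0, 0, 0.002, -0.008, 0.024, 0, 0, 0, 0.002, -0.01, 0.03, 0, 0, 0, 0.002, -0.01, 0.03, 0, 0, 0, 0, -0.03, 0.02, 0, 0, 0, 0, -0.035, 0, 0, 0, 0, 0, -0.035, 0, 0, 0, 0, 0, -0.035, 0, 0, 0, 0, 0, -0.02, 0, 0, 0, 0, 0, 0, 0, 0, 0, 0]
}}

```text
t: 27.73
eef_pos: [0.5725, -0.5341, 0.32]
ee_rot: [2.815, 0.013, -2.896]
force: [0.8, -0.3, -0.3]
width: 0.0873
```

Run:
```python
from plan import *
print(arm.get_state()['eef_pos'],arm.get_state()['width'],arm.get_state()['t'])
a=optics.grab_frame('scene')[130:280,150:450];b=optics.grab_frame('top')[150:270,100:420]
im=np.vstack([cv2.resize(a,(720,360)),cv2.resize(b,(640,240))[:, :].copy() if 0 else cv2.copyMakeBorder(cv2.resize(b,(640,240)),0,0,0,80,cv2.BORDER_CONSTANT)])
cv2.imwrite('pics/final.png',im[:,:,::-1]);print('top',gold('top'))
```

```text
[ 0.57246574 -0.53407955  0.32004504] 0.08733758177614137 27.7333
top [([475.0, 126.0], 80), ([151.0, 186.0], 22), ([156.0, 194.0], 39), ([242.0, 228.0], 35), ([246.0, 236.0], 27), ([231.0, 248.0], 26), ([240.0, 248.0], 33), ([255.0, 250.0], 28), ([250.0, 257.0], 25)]
```

View pics/final.png

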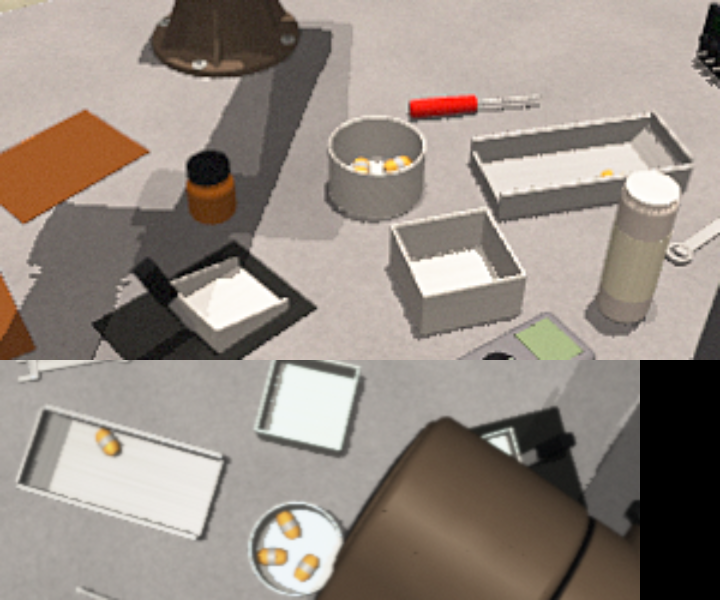

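Three adapters lie in the tin (top crop around (290,545)), the fourth lies in the tray at (108,441), and the empty scoop stands flat on the black mat. Nothing else appears to have moved, so I'm handing in.

```bash
python3 -c "
from station import arm
print(arm.job_done())"
```

```text
the job is handed in; nothing more can be done
None
```

The job is handed in at about 28 s of the 61 s allowed. I scooped three of the four brass adapters up the tray's ramp in one scoopful and tipped them into the round tin. I then stood the empty scoop back on its black mat, let go and moved the arm clear.

- **Last picture:** three adapters are in the tin and the fourth is still on the tray floor. The scoop stands flat and empty on the mat. The tin, box, jar, can and the other bystanders in the picture look unmoved; I did not measure this. The microphone, the wrench and part of the screwdriver were mostly or wholly outside the crop.
- **Forces:** the readings I took stayed below about 10 N. I only read them at the end of each move, so brief peaks in between were not seen.
- **Checks that failed or disagreed:**
  - The top view was blocked by the arm at the grasp and while scooping, so I relied on the scene view and the measured arm pose there.
  - Two adapter searches by the networks returned an old picture, so I ignored those results.
  - Estimates of the tin's centre differed by up to about 14 mm. I aimed at 0.442, 0.018 m, and all three adapters landed inside.

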